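# Lock a microscope stage for transport

### The arm

A 7-joint arm with a two-finger parallel gripper is mounted at the origin on the work surface. World frame = base frame: x ahead of the robot, y to its left, z up, the work surface at z = 0. Lengths are in m, angles in rad, forces in N, time in s.
With the tool pointing down it reaches from about 0.425 to 1.025 m from the base axis. Payload 3.6 kg.
Tool frame: the origin (TCP) lies on the centre line of the jaws, within the pads' length; the fingertips stand manip.tcp_to_tips ahead of it and the grasp point (between the pads) lies 8 mm behind it (manip.tcp_to_tips is the distance from the TCP to the fingertips, in m); x points along the fingers, z is the direction in which the jaws open and shut, and the axes are right-handed (so a half turn about x gives the same grasp; the last joint's range is limited). The gripper opens to 85 mm and grips with 20 to 120 N. Pads are 22 mm wide; open, the fingers measure 114 mm over their backs; the gripper's body (76 mm by 85 mm) begins 54 mm behind the grasp point. The pads swing forward as they close: fully open they stand 13 mm farther back than shut.
Start: joints at [1.024, 0.591, 0.048, 1.609, -0.033, 0.943, -0.034], TCP at [0.318, -0.652, 0.242] pointing down, gripper open.
Joint ranges: [-2.69, 2.69], [-0.47, 2.24], [-1.27, 1.36], [0.19, 2.51], [-1.53, 4.68], [0.08, 2.07], [-3.09, 3.09]. Speed limits (rad/s): [2.57, 2.57, 3.14, 3.14, 3.14, 3.14, 3.14].

### API

Orientations are given as a unit quaternion [x, y, z, w].
In Python, from rig import manip, imaging gives the robot as it stands.
- The arm moves only by the shell command python3 -m creep 'ROWS' [OPENING] [FORCE]. ROWS is JSON, a list that holds one entry, the list of rows, each a list of 6 numbers: the shift along the tool's x, y, z as a fraction of full scale, then the turn, a rotation vector about the tool's x, y, z as a fraction of full scale. In form: [[[dx, dy, dz, ax, ay, az], ...]]. A call has 1 to 10 rows; each row shifts and turns the pose as measured when the row begins, along the tool's axes as they then stand; what a row does not reach is not made up. Full scale, the value 1, is 0.3 m for a shift and 90 degrees for a turn. A row lasts 1/10 s, in which the tool goes at most 50 mm and 8.59 degrees, less where a joint would pass 70% of its speed; a pose out of reach is approached as far as the arm can. A call with a number of a shift or a turn outside -1 to 1 is refused whole. A call with a gripper value outside its range is refused whole. OPENING is the opening, from -1 (shut) to 1 (fully open), set as the call begins (- or left out, the last holds). The fingers move at their own pace and stop on an object; FORCE is the grip in N (left out, the last holds). Time passes only in rows, so rows that do not move let the fingers close. It gives the time, the measured TCP pose, the force and the opening at its end, in the units of the state.
- manip.get_obs(): the state, without advancing time (a new reading comes with each control period).
- imaging.camera(name): name is "scene" or "top"; returns (picture, depth): 480x640x3 uint8, blue, green, red; 480x640 float32, m along the optical axis (not along the pixel's ray), 0 where there is no reading.
- imaging.camera_params(name): a dict with "fovy" (degrees; the focal length in pixels is half the picture's height over the tangent of half this angle, whatever the lens; pixels are square), "cx", "cy" (the principal point, pixels), "world_from_camera" (4x4, takes a point from camera to world coordinates). Camera axes: x right, y down, z forward; pixel columns grow to the right and rows downward; lengths in m; the calibration is good to about 2 mm. A picture is of the moment at which its call begins. camera_params takes no time and is no camera call.
- manip.hand_in(): hands the job in, once; it reports no verdict.
The state is a dict: "time_s": time; "joint_positions": joint angles; "dq": joint speeds; "effort": joint torques, N m; "tool_pos": TCP position; "eef_rot": TCP orientation; "force": force on the tool from outside, world axes, zero at the start; "moment": the same for the moment, N m; "grip_width": finger opening in m.
Only numpy, scipy, OpenCV 4.12 (cv2) and the standard library are available. Lean on these libraries where they do the work, as an engineer would, in place of code of your own. Each camera call takes 0.05 s, during which the arm holds its last target.

### The job

Lock the microscope stage for transport. With the fingertips, push the red pin round to turn the slotted disc until its slot lines up with the steel locking bar, then push the bar by its blue tab through the disc until it is fully home, the tab against the strap; do not lift the bar. Leave the jar, the slide box, the brass objective and the screwdriver where they are, and finish clear of everything.

Things in the scene. Friction and masses are not known exactly. Their poses are not given: they have to be found in the camera images.
- stage: Fixed stage unit: black base plate 390 x 160 mm, 18 mm thick, flat on the work surface. Origin: on the disc's vertical axis, at the work surface. x: the way the bar is pushed, z up. The plate runs from x = -230 to +160 mm. An open guide channel (28 mm wide outside, wall tops at z = 34 mm) holds the bar from x = -230 to -44 mm. Only the red pin and the blue tab stand above 43 mm.
- strap (a point): Strap: a flat aluminium bridge over the channel just before the disc, 34 mm wide, 12 mm long, top 42.5 mm above the work surface. The point is the top middle of the edge that faces the drawn-back bar, at stage x = -58 mm. The blue tab meets it when the bar is fully home.
- eye (a point): Eye: an aluminium arch beyond the disc, on the dark stage carriage, 37 mm wide, stage x = 46 to 64 mm, top (this point, its middle) 43 mm above the work surface. The nose of the bar ends inside it.
- disc: Locking disc, 80 mm across, upright axis: orange, with two aluminium half-moons (tops 38 mm above the work surface) that leave a straight orange slot 22 mm wide right across it. Origin on its axis at its underside, z = 18 mm; x along the slot, z up. In line when x is parallel to the stage's x, either way round; it passes the bar freely within about 0.1 rad; far out of line it blocks it.
- disc_pin (a point): Centre of the top of the red pin that turns the disc: upright, 12 mm thick, from 38 to 70 mm above the work surface, 30 mm from the axis along the disc's +y. The disc starts 0.6 to 2.54 rad anticlockwise (from above) of the stage's x; turn it to 0 or to pi, whichever is nearer; end stops lie 0.6 rad beyond each. Friction takes about 4 N at the pin; it stays where it is left.
- bar: Steel locking bar, 0.3 kg, 14 mm wide, 12 mm high, loose in the channel (1 mm play a side), underside 24 mm above the work surface. Origin: at its underside, below the front face of its tab; x towards its tapered nose, which is at x = 118 mm; tail at -35 mm. Starts at stage x = -185 to -168 mm, clear of the disc; slides with 1 to 3 N. Fully home: at stage x = -58 mm, tab against the strap.
- bar_tab (a point): On the rear face of the bar's blue tab (the face to push), mid-width, 10 mm behind the bar's origin, 64 mm above the work surface. The tab is an upright plate 10 mm thick, 30 mm wide across the bar, from 36 to 70 mm above the work surface.
- jar_mid (a point): Centre of a loose amber jar with a white cap, 44 mm across, 62 mm tall, standing beside the unit. To be left alone.
- slide_box_mid (a point): Centre of a loose green slide box, 110 x 40 x 30 mm, beside the unit. To be left alone.
- objective_mid (a point): Centre of a loose brass microscope objective, 36 mm across, 50 mm tall, standing beside the unit. To be left alone.
- driver_grip (a point): Handle of a loose screwdriver, 150 mm long, lying beside the unit. To be left alone.
Not all that is in view belongs to the job. There is more than one size of the bar; the job needs the middle-sized.

How it is judged:
On the way, in this order (a step that is already met when the one before it is completed fails the run):
1. the disc's slot is lined up with the bar (within 0.2 rad) while the bar is still drawn back from the disc (angle between the x axis of disc and the x axis of stage, either way round below 0.2 rad and x of bar in the frame of stage below -0.15 m), for 0.2 s.
2. the bar is pushed through the disc until fully home (x of bar in the frame of stage above -0.064 m), for 0.2 s.
At the end, for the whole second after the job is handed in: The bar is fully home through the disc (its tab within 6 mm of the strap), lying flat in its guide and at rest, and the disc's slot is in line with it (within 0.2 rad) (x of bar in the frame of stage above -0.064 m and z of bar in the frame of stage below 0.03 m and angle between bar's own z axis and vertical below 0.08 rad and angle between the x axis of bar and the x axis of stage, either way round below 0.1 rad and angle between the x axis of disc and the x axis of stage, either way round below 0.2 rad and linear speed of bar below 0.01 m/s); the robot touches nothing.
It fails at once if the bar is lifted (tab or bar raised more than 12 mm) (z of bar_tab in the frame of stage above 0.076 m or z of bar in the frame of stage above 0.036 m).
It fails at once if the jar is moved more than 20 mm or lifted (distance of jar_mid from where it was at the start of the episode above 0.02 m).
It fails at once if the slide box is moved more than 20 mm or lifted (distance of slide_box_mid from where it was at the start of the episode above 0.02 m).
It fails at once if the brass objective is moved more than 20 mm or lifted (distance of objective_mid from where it was at the start of the episode above 0.02 m).
It fails at once if the screwdriver is moved more than 20 mm or lifted (distance of driver_grip from where it was at the start of the episode above 0.02 m).
It also fails if it takes over 51 s, if anything falls off the work surface, if the arm or the gripper's body presses on something with over 40 N, if the wrist force passes 120 N, or if a joint passes its speed limit or range.

## Working session

There is one attempt and no reset: what is moved stays moved. The work goes in short steps, Python scripts to look and compute and a shell command to move; the robot and the scene stay as the last step left them, time stands still between calls to the robot, and variables do not carry over. Pictures are saved under pics/ and viewed, and the job is handed in when it is done.

```bash
mkdir -p pics; ls
python3 - <<'E'
from rig import manip, imaging
import cv2,numpy as np
print(manip.get_obs(), manip.tcp_to_tips)
for n in("scene","top"):
    p,d=imaging.camera(n); cv2.imwrite(f"pics/{n}0.png",p); np.save(f"{n}0.npy",d)
    print(n,imaging.camera_params(n))
E
```

```text
pics
{'time_s': 0.0, 'joint_positions': array([ 1.0235386 ,  0.59213932,  0.04830247,  1.60982399, -0.03332171,
        0.94268091, -0.03369235]), 'dq': array([-0.00089603,  0.00036049, -0.00060935, -0.00210066,  0.00023788,
        0.00026406,  0.00198119]), 'effort': array([-3.30787389e-04, -5.48696852e+01,  1.54676948e+00, -1.98124695e+01,
        9.41161910e-03,  8.94206663e-03,  9.57132357e-06]), 'tool_pos': array([ 0.31746219, -0.65091272,  0.24112578]), 'eef_rot': array([ 0.37508249,  0.60036233, -0.37430887,  0.59897501]), 'force': array([-0.62378879,  0.59475263, -0.29627496]), 'moment': array([-0.01231226, -0.06009334, -0.00207177]), 'grip_width': 0.08559293505201128} 0.011
scene {'fovy': 55.63716668480745, 'cx': 319.4101418597074, 'cy': 236.95862864006364, 'world_from_camera': array([[-0.32811692,  0.66307411, -0.67280904,  1.18879326],
       [ 0.94462868,  0.23332533, -0.23072917,  0.12065877],
       [ 0.00399285, -0.71126086, -0.70291681,  0.71719015],
       [ 0.        ,  0.        ,  0.        ,  1.        ]])}
top {'fovy': 49.64277935353233, 'cx': 322.42971639297497, 'cy': 241.91287213519294, 'world_from_camera': array([[-0.02585119, -0.98514531,  0.16976585,  0.43755813],
       [-0.99966251,  0.02591136, -0.00186141, -0.09868787],
       [-0.0025651 , -0.16975668, -0.98548267,  0.92812949],
       [ 0.        ,  0.        ,  0.        ,  1.        ]])}
```

View pics/top0.png

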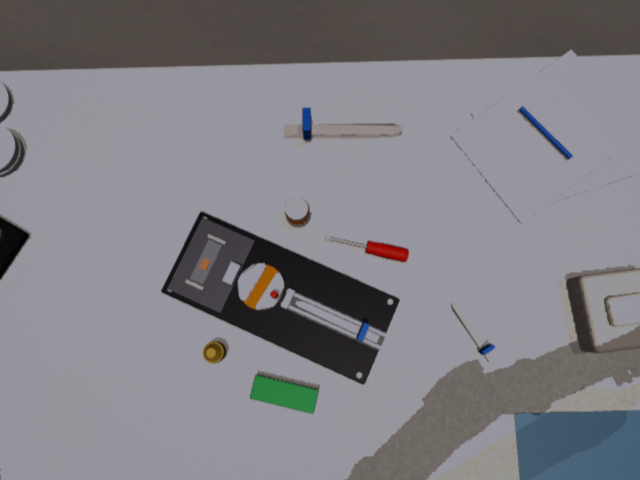

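View pics/scene0.png

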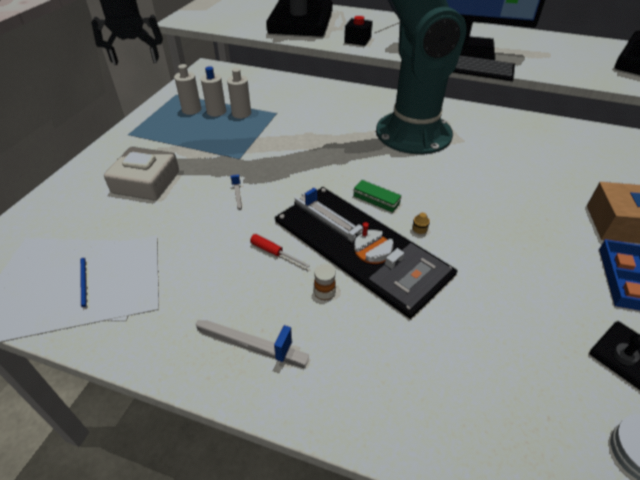

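The top view shows the stage with its disc at (262,287), red pin at (275,294), blue tab at (363,330) and strap at (289,299). The jar is at (297,211), the driver at (385,250), the objective at (214,351) and the box at (285,393). The loose large and small bars are decoys. Next I'll measure positions.

```bash
cat > h.py <<'E'
from rig import manip, imaging
import cv2,numpy as np
def K(n):
    p=imaging.camera_params(n); return 240/np.tan(np.radians(p['fovy'])/2),p['cx'],p['cy'],np.array(p['world_from_camera'])
def ray(n,u,v,z):
    f,cx,cy,T=K(n); d=T[:3,:3]@np.array([(u-cx)/f,(v-cy)/f,1.]); o=T[:3,3]
    return o+d*(z-o[2])/d[2]
def pix(n,P):
    f,cx,cy,T=K(n); q=T[:3,:3].T@(np.array(P)-T[:3,3]); return q[0]/q[2]*f+cx,q[1]/q[2]*f+cy
def mask(p,lo,hi,box):
    h=cv2.cvtColor(p,cv2.COLOR_BGR2HSV); m=cv2.inRange(h,np.array(lo),np.array(hi)); k=np.zeros_like(m); x0,y0,x1,y1=box; k[y0:y1,x0:x1]=255
    return m&k
E
python3 - <<'E'
from h import *
p=cv2.imread("pics/top0.png"); d=np.load("top0.npy"); s=cv2.imread("pics/scene0.png")
cv2.imwrite("pics/topz.png",cv2.resize(p[200:390,155:410],None,fx=3,fy=3,interpolation=cv2.INTER_CUBIC))
cv2.imwrite("pics/scz.png",cv2.resize(s[170:320,260:465],None,fx=3.8,fy=3.8,interpolation=cv2.INTER_CUBIC))
h=cv2.cvtColor(p,cv2.COLOR_BGR2HSV)
# plate
m=((h[...,2]<75)).astype(np.uint8)*255; k=np.zeros_like(m);k[205:390,150:410]=255; m&=k
m=cv2.morphologyEx(m,cv2.MORPH_CLOSE,np.ones((25,25),np.uint8))
c=max(cv2.findContours(m,0,2)[0],key=cv2.contourArea)
r=cv2.minAreaRect(c); b=cv2.boxPoints(r); W=[ray("top",*q,0.018) for q in b]
for w in W: print("corner",w.round(4))
print([np.linalg.norm(W[i]-W[i-1]).round(4) for i in range(4)])
def cen(im,n,lo,hi,box,z):
    m=mask(im,lo,hi,box); c=max(cv2.findContours(m,0,2)[0],key=cv2.contourArea); r=cv2.minAreaRect(c)
    M=cv2.moments(c); u,v=M['m10']/M['m00'],M['m01']/M['m00']; print(n,u,v,ray(n,u,v,z).round(4),r); return [ray(n,*q,z) for q in cv2.boxPoints(r)]
print("orange");B=cen(p,"top",(8,120,120),(22,255,255),(225,255,300,320),.03)
for q in B: print(q.round(4))
print("red top");cen(p,"top",(0,150,80),(5,255,255),(250,270,300,310),.07)
print("red sc");cen(s,"scene",(0,150,80),(5,255,255),(350,215,375,240),.055)
print("blue top");cen(p,"top",(100,120,60),(130,255,255),(345,310,380,350),.07)
print("blue sc");cen(s,"scene",(100,120,60),(130,255,255),(290,180,325,210),.055)
E
```

```text
corner [0.4518 0.2096 0.018 ]
corner [0.6735 0.1222 0.018 ]
corner [ 0.509  -0.2413  0.018 ]
corner [ 0.3    -0.1421  0.018 ]
[np.float64(0.383), np.float64(0.2382), np.float64(0.399), np.float64(0.2313)]
orange
top 260.54595185995623 286.34354485776805 [0.5171 0.0087 0.03  ] ((260.5494384765625, 286.4190979003906), (13.036249160766602, 45.460960388183594), 31.429563522338867)
[0.4902 0.0389 0.03  ]
[ 0.5564 -0.0025  0.03  ]
[ 0.544  -0.0217  0.03  ]
[0.478  0.0198 0.03  ]
red top
top 273.5625 294.1041666666667 [ 0.5002 -0.0174  0.07  ] ((273.5, 294.0), (6.0, 5.0), 90.0)
red sc
scene 365.21296296296293 224.38888888888889 [ 0.4865 -0.0171  0.055 ] ((365.0000305175781, 224.50003051757812), (4.949747085571289, 4.949747085571289), 45.0)
blue top
top 362.64065040650405 331.44065040650406 [ 0.4357 -0.162   0.07  ] ((362.6153869628906, 331.4230651855469), (6.5384626388549805, 18.923078536987305), 22.61986541748047)
blue sc
scene 309.8152610441767 193.40562248995982 [ 0.4281 -0.1641  0.055 ] ((308.84613037109375, 195.26922607421875), (7.194014072418213, 16.99275779724121), 29.744882583618164)
```

View pics/topz.png

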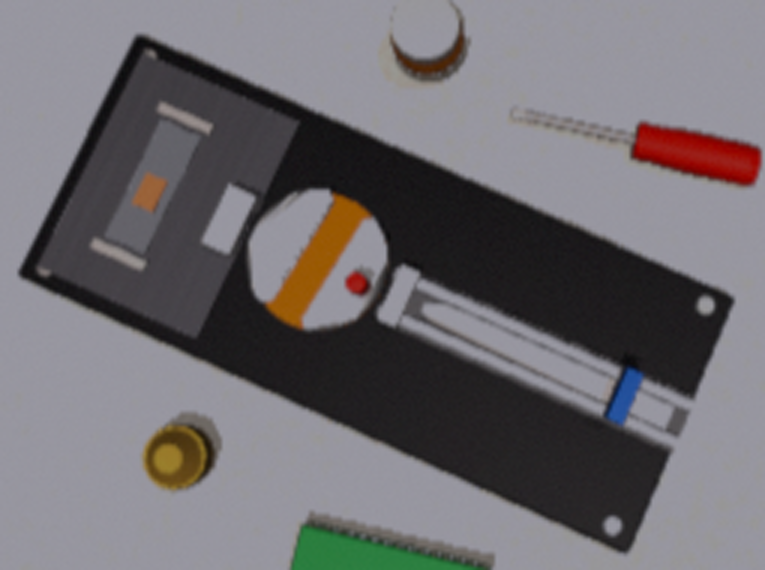

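View pics/scz.png

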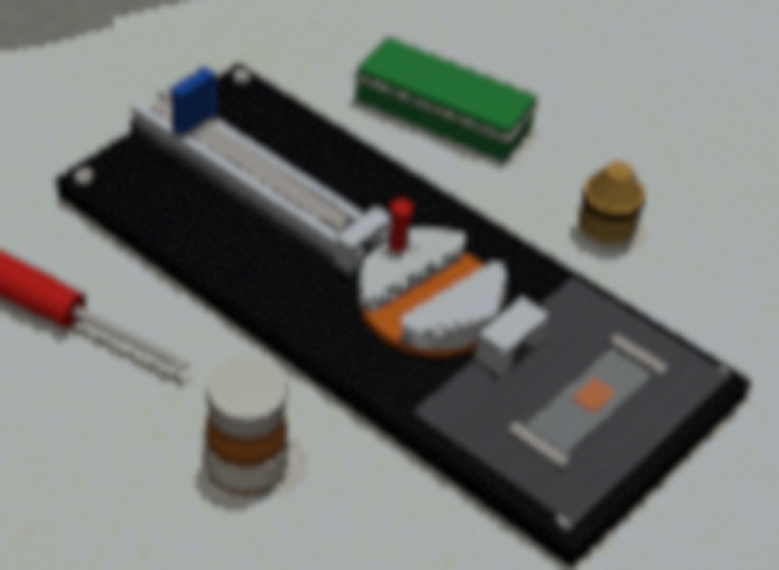

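Run:
```python
from h import *
g=lambda x,y,z: ray("top",x/3+155-1/3,y/3+200-1/3,z)
C=[g(*q,.018) for q in((140,38),(732,298),(627,550),(22,272))]
for i in range(4):
    e=C[i]-C[(i+1)%4]; print(C[i].round(4),np.linalg.norm(e).round(4),np.degrees(np.arctan2(e[1],e[0])).round(2))
ctr=sum(C)/4; print("plate ctr",ctr)
E=g(230,218,.043);S=g(400,296,.0425);T=g(624,396,.07)
for a,b in((E,S),(E,T),(S,T)): e=a-b;print(np.linalg.norm(e),np.degrees(np.arctan2(e[1],e[0])))
print(E,S,T)
ring=[g(x,y,.038) for x,y in((250,262),(385,250),(318,190),(318,328))];print("disc",[r.round(4) for r in ring])
pin=ray("top",273.56,294.1,.07);print("pin",pin)
th=np.radians(66); 
for th in np.radians([64,65,66,67]):
    X=np.array([np.cos(th),np.sin(th),0]); D=ctr+X*.035; print(np.degrees(th),"disc from plate",D,"from eye",E-X*.055,"strap",S+X*.052, )
# both-view pin triangulation: lines at given z
for z in(.054,.06,.07): print(z,ray("scene",365.2,224.4,z),ray("top",273.56,294.1,z))
sm=mask(cv2.imread("pics/scene0.png"),(0,120,60),(8,255,255),(350,210,380,250)); ys,xs=np.where(sm); print(ys.min(),ys.max(),xs.min(),xs.max())
m=mask(cv2.imread("pics/top0.png"),(0,120,60),(6,255,255),(250,270,300,310)); ys,xs=np.where(m); print(ys.min(),ys.max(),xs.min(),xs.max())
q=manip.get_obs(); from scipy.spatial.transform import Rotation as R
print(R.from_quat(q['eef_rot']).as_matrix().round(3))
for n,(u,v,z) in dict(jar=(297,204,.062),driver=(385,250,.015),drtip=(326,238,.01),obj=(212,352,.05),box=(286,391,.03)).items(): print(n,ray("top",u,v,z).round(3))
```

```text
[0.654  0.1159 0.018 ] 0.3837 64.65
[ 0.4897 -0.2309  0.018 ] 0.1555 -25.38
[ 0.3492 -0.1642  0.018 ] 0.385 -115.61
[0.5156 0.183  0.018 ] 0.1538 154.15
plate ctr [ 0.5021565  -0.02404103  0.018     ]
0.10724712205715452 64.07200535641756
0.24488103985348253 64.20445232111659
0.13889221849420633 64.30878704171882
[0.54124003 0.05712899 0.043     ] [ 0.49434768 -0.03932205  0.0425    ] [ 0.43532703 -0.16200604  0.07      ]
disc [array([0.5162, 0.0465, 0.038 ]), array([ 0.5211, -0.0308,  0.038 ]), array([0.5567, 0.0073, 0.038 ]), array([0.4778, 0.0078, 0.038 ])]
pin [ 0.5001611  -0.01744585  0.07      ]
64.0 disc from plate [0.51749949 0.00741676 0.018     ] from eye [0.51712962 0.00769531 0.043     ] strap [0.51714297 0.00741524 0.0425    ]
65.0 disc from plate [0.51694814 0.00767974 0.018     ] from eye [0.51799603 0.00728206 0.043     ] strap [0.51632382 0.00780596 0.0425    ]
66.0 disc from plate [0.51639229 0.00793306 0.018     ] from eye [0.51886952 0.00688399 0.043     ] strap [0.51549798 0.00818231 0.0425    ]
67.0 disc from plate [0.51583209 0.00817664 0.018     ] from eye [0.51974982 0.00650122 0.043     ] strap [0.51466569 0.0085442  0.0425    ]
0.054 [ 0.48551995 -0.0173195   0.054     ] [ 0.50132835 -0.01593107  0.054     ]
0.06 [ 0.49188259 -0.01607118  0.06      ] [ 0.50089063 -0.01649911  0.06      ]
0.07 [ 0.50248699 -0.01399066  0.07      ] [ 0.5001611  -0.01744585  0.07      ]
222 235 363 368
291 297 271 277
[[-0.001  0.899  0.438]
 [ 0.002  0.438 -0.899]
 [-1.    -0.    -0.002]]
jar [ 0.654 -0.058  0.062]
driver [ 0.577 -0.211  0.015]
drtip [ 0.603 -0.107  0.01 ]
obj [0.409 0.087 0.05 ]
box [ 0.341 -0.033  0.03 ]
```

```bash
cat >> h.py <<'E'
from scipy.spatial.transform import Rotation as R
TH=np.radians(64.3); D=np.array([.5172,.0075,0]); X=np.array([np.cos(TH),np.sin(TH),0]); Y=np.array([-np.sin(TH),np.cos(TH),0])
def sw(x,y,z): return D+X*x+Y*y+np.array([0,0,z])
def ws(P): P=np.array(P)-D; return np.array([P@X,P@Y,P[2]])
def go(x,y,z,nang=None):
    "target TCP in stage; nang: stage angle (deg) of tool -z. prints shift & turn fractions"
    o=manip.get_obs(); r=R.from_quat(o['eef_rot']); d=r.inv().apply(sw(x,y,z)-o['tool_pos'])
    M=r.as_matrix(); nz=-M[:,2]; a=np.degrees(np.arctan2(nz@Y,nz@X))
    if nang is not None:
        g=np.radians(nang); n=X*np.cos(g)+Y*np.sin(g); zt=-n; xt=np.array([0,0,-1.]); yt=np.cross(zt,xt)
        rv=(r.inv()*R.from_matrix(np.c_[xt,yt,zt])).as_rotvec(); print("turn frac",(rv/(np.pi/2)).round(4),"deg",np.degrees(rv).round(1))
    print("stage tcp",ws(o['tool_pos']).round(4),"n ang",a.round(1),"shift frac",(d/.3).round(4),"mm",(d*1e3).round(1),"F",(np.array([o['force']@X,o['force']@Y,o['force'][2]])).round(2),"w",round(o['grip_width'],4),"t",o['time_s'])
E
python3 -c "
from h import *
go(-.056,-.028,.16,51.7)"
```

```text
turn frac [ 0.0001 -0.0013  0.0001] deg [ 0.  -0.1  0. ]
stage tcp [-0.6799 -0.1056  0.2413] n ang 51.7 shift frac [ 0.2737  1.4719 -1.4914] mm [  82.1  441.6 -447.4] F [-0.47 -0.14 -0.72] w 0.0852 t 0.1
```

```bash
python3 -m creep '[[[0,0.11,-0.11,0,0,0],[0,0.11,-0.11,0,0,0],[0,0.11,-0.11,0,0,0],[0,0.11,-0.11,0,0,0],[0,0.11,-0.11,0,0,0],[0,0.11,-0.11,0,0,0],[0,0.11,-0.11,0,0,0],[0,0.11,-0.11,0,0,0],[0,0.11,-0.11,0,0,0],[0,0.11,-0.11,0,0,0]]]' -1 20; python3 -c "
from h import *
go(-.056,-.028,.16,51.7)"
```

```text
time_s: 1.1
tool_pos: [0.4696, -0.2025, 0.2356]
eef_rot: [0.378, 0.599, -0.381, 0.594]
force: [1.1, 0.1, -0.0]
grip_width: -0.0001
turn frac [-0.0107 -0.0016  0.0047] deg [-1.  -0.1  0.4]
stage tcp [-0.2099 -0.0482  0.2356] n ang 50.7 shift frac [ 0.2503  0.3563 -0.3761] mm [  75.1  106.9 -112.8] F [ 0.55 -1.   -0.01] w -0.0001 t 1.1
```

```bash
python3 -m creep '[[[0,0.11,-0.11,0,0,0],[0.05,0.11,-0.11,0,0,0],[0.1,0.1,-0.1,0,0,0],[0.05,0.02,-0.03,0,0,0],[0.05,0.01,-0.02,0,0,0],[0,0,0,0,0,0]]]' ; python3 -c "
from h import *
go(-.056,-.028,.063,51.7)
p,d=imaging.camera('top'); cv2.imwrite('pics/t1.png',cv2.resize(p[180:380,180:420],None,fx=3,fy=3))
p,d=imaging.camera('scene'); cv2.imwrite('pics/s1.png',cv2.resize(p[120:320,260:465],None,fx=3,fy=3))"
```

```text
time_s: 1.7
tool_pos: [0.5204, -0.044, 0.1601]
eef_rot: [0.375, 0.601, -0.375, 0.598]
force: [-0.2, -0.4, 0.1]
grip_width: -0.0
turn frac [-0.0005 -0.0028  0.001 ] deg [-0.  -0.3  0.1]
stage tcp [-0.045  -0.0252  0.1601] n ang 51.7 shift frac [ 0.3234 -0.0225  0.0314] mm [97.  -6.7  9.4] F [-0.48  0.    0.11] w -0.0 t 1.7
```

View pics/s1.png

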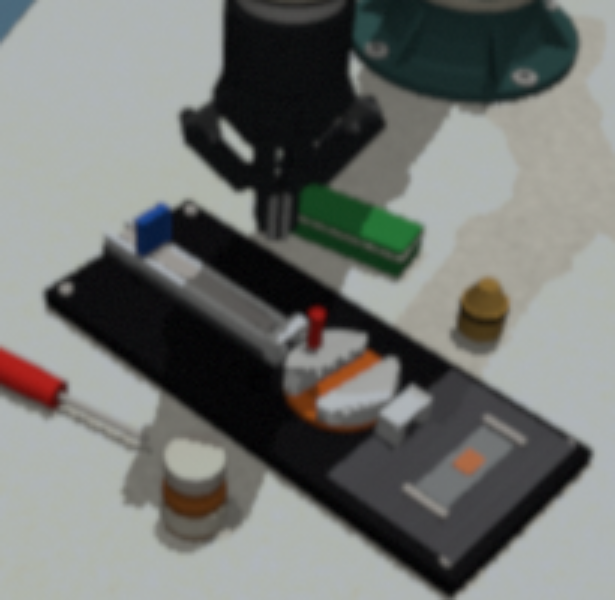

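View pics/t1.png

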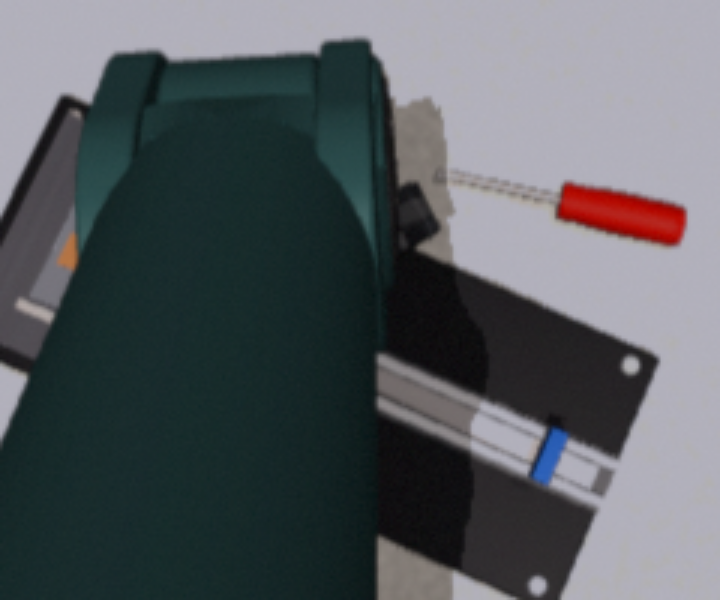

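The scene view shows the shut fingertips near (275,215) in the crop, above and behind the pin at (316,325). The top view is blocked by the arm. I'll descend next.

```bash
python3 -m creep '[[[0.1,-0.007,0.01,0,0,0],[0.1,-0.007,0.01,0,0,0],[0.09,-0.007,0.01,0,0,0],[0.035,0,0,0,0,0],[0,0,0,0,0,0]]]' ; python3 -c "
from h import *
go(-.0445,-.012,.061,51.7)
p,d=imaging.camera('scene'); cv2.imwrite('pics/s2.png',cv2.resize(p[120:320,260:465],None,fx=3,fy=3))"
```

```text
time_s: 2.3
tool_pos: [0.5257, -0.0643, 0.0675]
eef_rot: [0.381, 0.592, -0.377, 0.602]
force: [-0.0, 0.3, 0.9]
grip_width: -0.0001
turn frac [-0.0087  0.005  -0.0076] deg [-0.8  0.5 -0.7]
stage tcp [-0.0609 -0.0388  0.0675] n ang 50.9 shift frac [ 0.0208 -0.014  -0.1041] mm [  6.2  -4.2 -31.2] F [0.26 0.17 0.94] w -0.0001 t 2.3
```

View pics/s2.png

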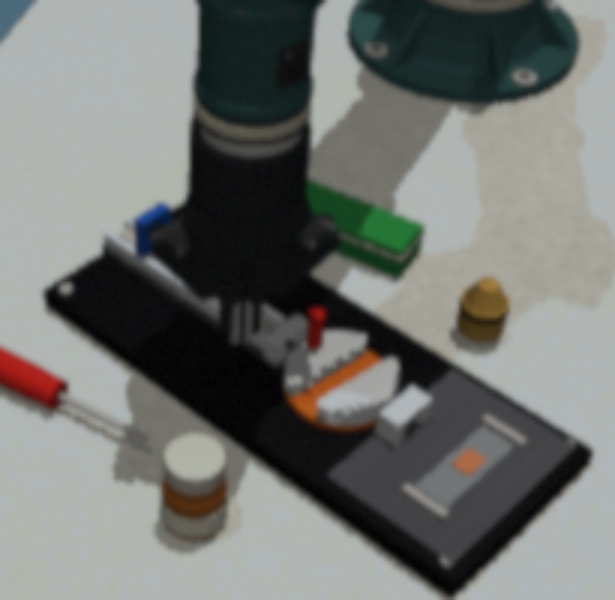

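```bash
python3 -m creep '[[[0.02,-0.01,-0.03,0,0,0],[0,0,-0.03,0,0,0],[0,0,-0.02,0,0,0],[0,0,0,0,0,0]]]' ; python3 -c "
from h import *
go(-.0445,-.012,.061,51.7)"
```

```text
time_s: 2.75
tool_pos: [0.5143, -0.042, 0.0652]
eef_rot: [0.382, 0.59, -0.375, 0.604]
force: [-0.4, 0.2, -0.7]
grip_width: 0.0003
turn frac [-0.0087  0.007  -0.012 ] deg [-0.8  0.6 -1.1]
stage tcp [-0.0458 -0.0189  0.0652] n ang 50.9 shift frac [ 0.0137 -0.0113 -0.0207] mm [ 4.1 -3.4 -6.2] F [ 0.04  0.48 -0.73] w 0.0003 t 2.75
```

```bash
python3 -c "
from h import *
go(-.035,.009,.061,41)"; python3 -m creep '[[[0.014,-0.01,-0.02,0,0,0],[0,0.0,-0.02,0.03,0,0],[0,0,-0.02,0.03,0,0],[0,0,-0.02,0.03,0,0],[0,0,-0.02,0.03,0,0],[0,0,0,0,0,0]]]' ; python3 -c "
from h import *
go(-.0205,.030,.061,0)
p,d=imaging.camera('scene'); cv2.imwrite('pics/s3.png',cv2.resize(p[120:320,260:465],None,fx=3,fy=3))"
```

```text
turn frac [ 0.1102  0.0059 -0.0126] deg [ 9.9  0.5 -1.1]
stage tcp [-0.0458 -0.0189  0.0652] n ang 50.9 shift frac [ 0.0125 -0.0308 -0.095 ] mm [  3.8  -9.2 -28.5] F [ 0.04  0.48 -0.73] w 0.0003 t 2.75
time_s: 3.35
tool_pos: [0.4949, -0.0292, 0.0611]
eef_rot: [0.438, 0.546, -0.441, 0.563]
force: [0.1, 0.0, -0.4]
grip_width: 0.0002
turn frac [ 0.4323  0.0108 -0.0115] deg [38.9  1.  -1. ]
stage tcp [-0.0427  0.0042  0.0611] n ang 38.9 shift frac [-0.0023 -0.0204 -0.1116] mm [ -0.7  -6.1 -33.5] F [ 0.05 -0.05 -0.37] w 0.0002 t 3.35
```

View pics/s3.png

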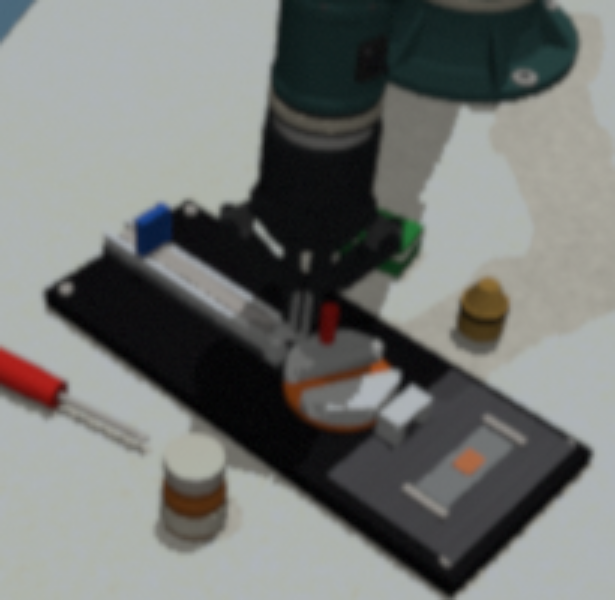

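```bash
python3 -m creep '[[[0,-0.003,-0.018,0.06,0,0],[0,-0.005,-0.017,0.06,0,0],[0,-0.007,-0.016,0.06,0,0],[0,-0.009,-0.015,0.06,0,0],[0,0,0,0,0,0]]]' ; python3 -c "
from h import *
go(-.0205,.030,.061,0)
p,d=imaging.camera('scene'); cv2.imwrite('pics/s4.png',cv2.resize(p[120:320,260:465],None,fx=3,fy=3))"
```

```text
time_s: 3.9
tool_pos: [0.4826, -0.0179, 0.061]
eef_rot: [-0.537, -0.447, 0.543, -0.467]
force: [0.6, 0.9, -0.1]
grip_width: 0.0005
turn frac [ 0.1795  0.0138 -0.0125] deg [16.2  1.2 -1.1]
stage tcp [-0.0379  0.0201  0.061 ] n ang 16.1 shift frac [-0.0018 -0.0155 -0.0648] mm [ -0.5  -4.7 -19.4] F [ 1.06 -0.17 -0.08] w 0.0005 t 3.9
```

View pics/s4.png

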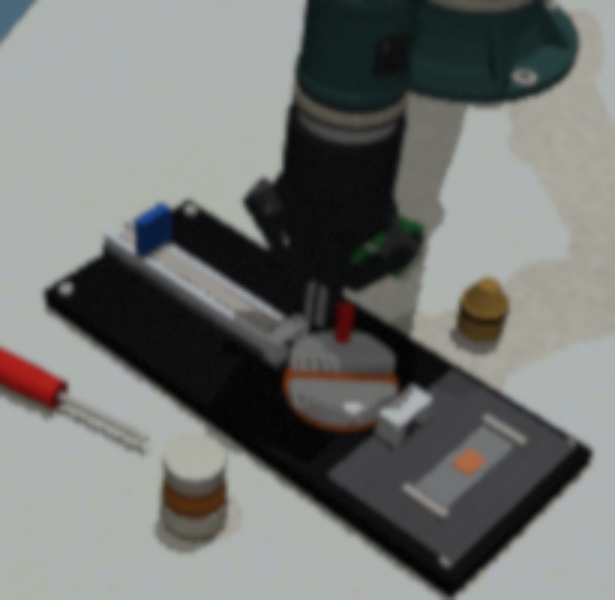

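```bash
cat >> h.py <<'E'
def disc(im):
    m=mask(im,(0,110,40),(7,255,255),(345,205,410,250)); ys,xs=np.where(m)
    # axis mid of pin at z=.054 plane from the mid of the visible extent
    u=(xs.min()+xs.max())/2; v=(ys.min()+ys.max())/2
    P=ws(ray("scene",u,v,.055)); print("pin px",u,v,ys.min(),ys.max(),"stage",P.round(4),"disc ang deg",(np.degrees(np.arctan2(P[1],P[0]))-90).round(1),"r",np.hypot(P[0],P[1]).round(4))
    m=mask(im,(8,110,60),(20,255,255),(345,225,400,275)); ys,xs=np.where(m)
    Q=np.array([ws(ray("scene",x,y,.026))[:2] for x,y in zip(xs,ys)]); Q=Q[np.hypot(Q[:,0],Q[:,1])<.037]
    if len(Q)>10:
        l=cv2.fitLine(Q.astype(np.float32),cv2.DIST_HUBER,0,.001,.001).ravel(); print("slot",len(Q),np.degrees(np.arctan2(l[1],l[0])).round(1),Q.mean(0).round(4))
E
python3 -c "
from h import *
disc(cv2.imread('pics/scene0.png'))
p,d=imaging.camera('scene');disc(p)"
```

```text
pin px 365.5 228.0 221 235 stage [-0.0277  0.0089  0.055 ] disc ang deg 72.2 r 0.0291
slot 155 86.8 [-0.0009 -0.0036]
pin px 374.5 226.5 220 233 stage [-0.0172  0.026   0.055 ] disc ang deg 33.6 r 0.0312
slot 81 42.7 [-0.0051  0.0008]
```

```bash
python3 -m creep '[[[0,-0.004,-0.017,0.06,0,0],[0,-0.006,-0.016,0.06,0,0],[0,-0.004,-0.016,0.06,0,0],[0,0,-0.005,0,0,0],[0,0,0,0,0,0]]]' ; python3 -c "
from h import *
go(-.0205,.030,.061,0)
p,d=imaging.camera('scene'); disc(p);cv2.imwrite('pics/s5.png',cv2.resize(p[120:320,260:465],None,fx=3,fy=3))"
```

```text
time_s: 4.5
tool_pos: [0.4766, -0.006, 0.0601]
eef_rot: [-0.594, -0.366, 0.605, -0.383]
force: [-0.5, -2.2, 2.1]
grip_width: -0.0002
turn frac [-0.003   0.0166 -0.0079] deg [-0.3  1.5 -0.7]
stage tcp [-0.0298  0.0307  0.0601] n ang -0.3 shift frac [-0.0038  0.0022 -0.0309] mm [-1.1  0.6 -9.3] F [-2.21 -0.49  2.09] w -0.0002 t 4.5
pin px 379.0 227.5 221 234 stage [-0.0085  0.0303  0.055 ] disc ang deg 15.7 r 0.0315
slot 80 21.9 [-0.0004  0.0059]
```

View pics/s5.png

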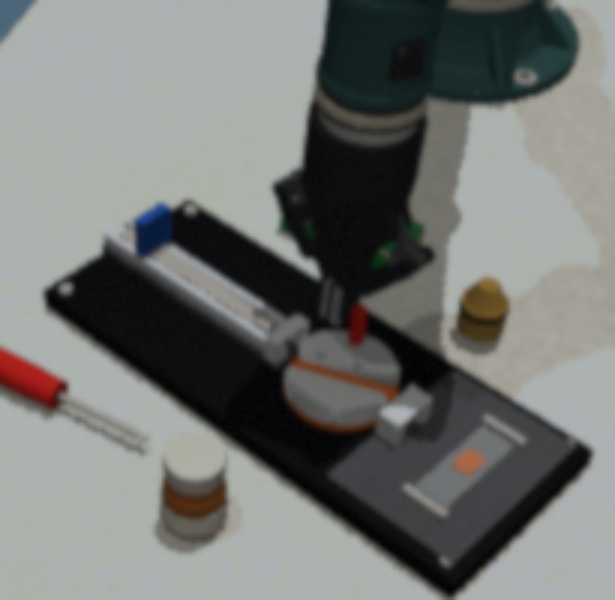

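```bash
python3 -m creep '[[[0,0,-0.012,0,0,0],[0,0,-0.012,0,0,0],[0,0,0,0,0,0],[0,0,0,0,0,0]]]' ; python3 -c "
from h import *
go(-.0213,.030,.061,0)
p,d=imaging.camera('scene'); disc(p);cv2.imwrite('pics/s6.png',cv2.resize(p[170:290,320:465],None,fx=5,fy=5))"
```

```text
time_s: 4.95
tool_pos: [0.4767, -0.0007, 0.0595]
eef_rot: [-0.592, -0.368, 0.606, -0.383]
force: [-1.6, -3.2, 1.9]
grip_width: 0.0002
turn frac [-0.0011  0.0182 -0.004 ] deg [-0.1  1.6 -0.4]
stage tcp [-0.025   0.033   0.0595] n ang -0.1 shift frac [-0.0051  0.0098 -0.0121] mm [-1.5  3.  -3.6] F [-3.57  0.04  1.87] w 0.0002 t 4.95
pin px 371.0 230.0 222 238 stage [-0.0155  0.0125  0.055 ] disc ang deg 51.3 r 0.0199
slot 87 11.8 [0.0006 0.0062]
```

View pics/s6.png

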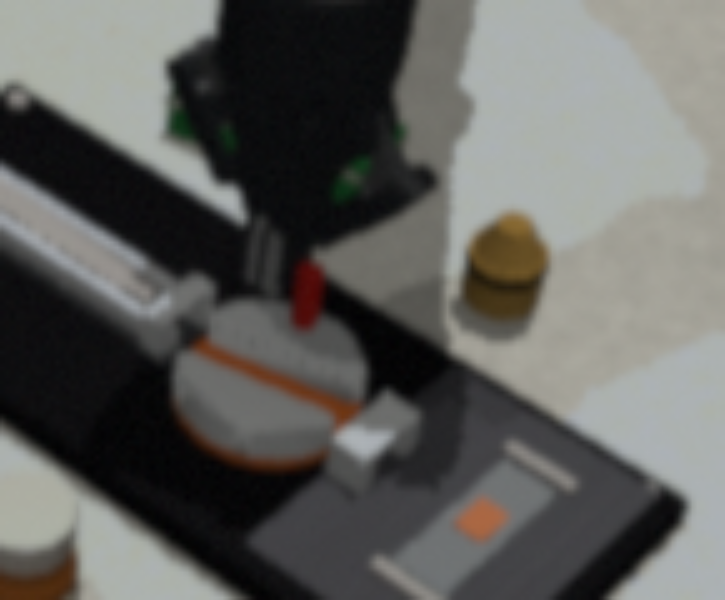

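```bash
python3 -m creep '[[[-0.002,0.0,-0.012,0,0,0],[0,0,-0.009,0,0,0],[0,0,0,0,0,0],[0,0,0,0,0,0]]]' ; python3 -c "
from h import *
go(-.0213,.030,.061,0)
p,d=imaging.camera('scene'); disc(p);cv2.imwrite('pics/s7.png',cv2.resize(p[170:290,320:465],None,fx=5,fy=5))"
```

```text
time_s: 5.4
tool_pos: [0.4773, 0.0042, 0.0596]
eef_rot: [-0.59, -0.369, 0.608, -0.382]
force: [-1.9, -3.4, 2.1]
grip_width: -0.0001
turn frac [-0.0013  0.0199 -0.0016] deg [-0.1  1.8 -0.1]
stage tcp [-0.0202  0.0345  0.0596] n ang -0.1 shift frac [-0.0047  0.015   0.0037] mm [-1.4  4.5  1.1] F [-3.88  0.25  2.06] w -0.0001 t 5.4
pin px 383.0 229.5 223 236 stage [0.0013 0.0316 0.055 ] disc ang deg -2.4 r 0.0316
slot 105 2.4 [0.0021 0.0061]
```

View pics/s7.png

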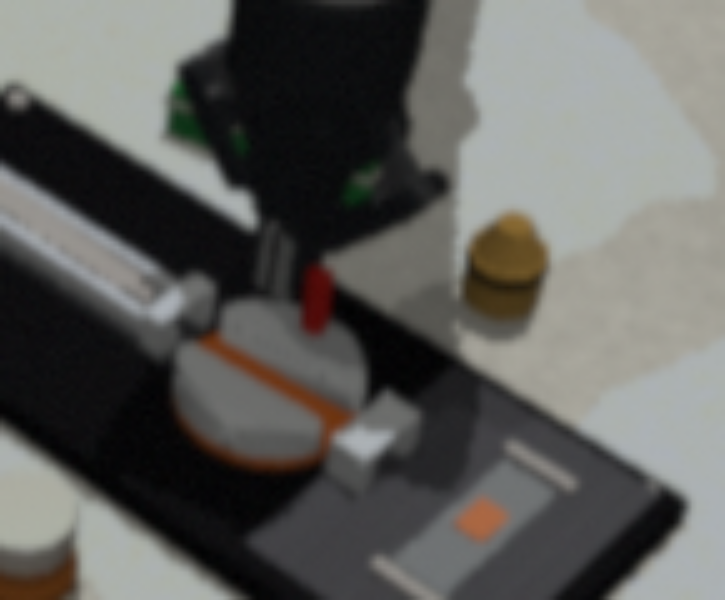

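Slot looks in line: 2.4° by the slot, -2.4° by the pin. I'll back off, rise and move behind the tab, then check from the top.

```bash
python3 -m creep '[[[0,0,0.04,0,0,0],[-0.1,0,0.03,0,0,0],[-0.12,0,0.03,0,0,0],[-0.06,0.02,0.1,0,0,0],[0,0.02,0.12,0,0,0],[0,0.02,0.12,0,0,0],[0,0.02,0.12,0,0,0],[0,0.02,0.1,0,0,0],[0,0,0,0,0,0]]]' ; python3 -c "
from h import *
go(-.232,0,.061,0)
p,d=imaging.camera('scene'); disc(p);cv2.imwrite('pics/s8.png',cv2.resize(p[120:320,260:465],None,fx=3,fy=3))
p,d=imaging.camera('top'); cv2.imwrite('pics/t8f.png',p);cv2.imwrite('pics/t8.png',cv2.resize(p[200:390,155:410],None,fx=3,fy=3))"
```

```text
time_s: 6.35
tool_pos: [0.4301, -0.1895, 0.1542]
eef_rot: [-0.595, -0.368, 0.598, -0.391]
force: [0.6, -0.4, 0.1]
grip_width: -0.0002
turn frac [ 0.0072  0.0129 -0.016 ] deg [ 0.7  1.2 -1.4]
stage tcp [-0.2153 -0.007   0.1542] n ang 0.6 shift frac [ 0.3111 -0.0316  0.0491] mm [93.3 -9.5 14.7] F [-0.07 -0.68  0.08] w -0.0002 t 6.35
pin px 383.0 230.0 224 236 stage [0.0023 0.0304 0.055 ] disc ang deg -4.4 r 0.0305
slot 105 3.0 [0.0017 0.0064]
```

View pics/s8.png

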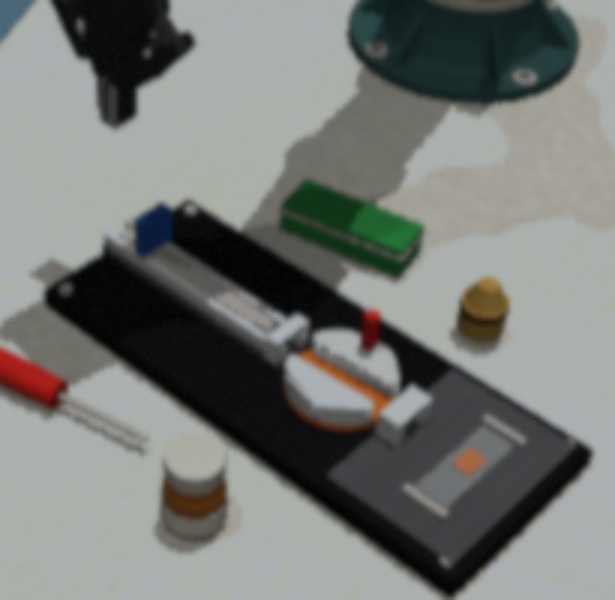

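View pics/t8.png

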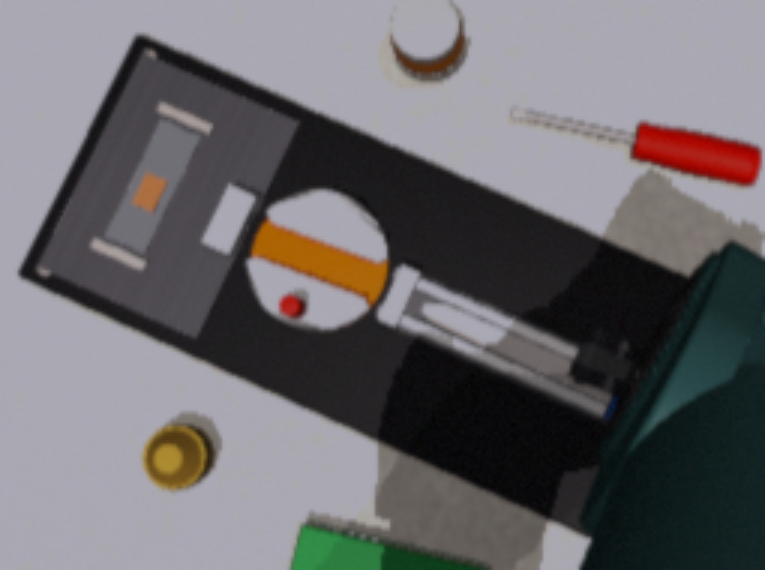

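```bash
python3 -c "
from h import *
for f,z in(('pics/top0.png',0),('pics/t8f.png',0)):
    p=cv2.imread(f)
    m=mask(p,(8,120,100),(22,255,255),(225,255,300,320)); c=max(cv2.findContours(m,0,2)[0],key=cv2.contourArea)
    for z in(.024,.038):
        ys,xs=np.where(m);Q=np.array([ws(ray('top',x,y,z))[:2] for x,y in zip(xs,ys)]).astype(np.float32)
        Q=Q[np.hypot(Q[:,0],Q[:,1])<.034]
        l=cv2.fitLine(Q,cv2.DIST_L2,0,.001,.001).ravel(); print('slot',np.degrees(np.arctan2(l[1],l[0])),Q.mean(0))
    m=mask(p,(0,120,60),(6,255,255),(235,270,300,315)); ys,xs=np.where(m); P=ws(ray('top',xs.mean(),ys.mean(),.065)); print('pin',P,np.degrees(np.arctan2(P[1],P[0]))-90)
"
```

```text
slot 83.23847 [ 0.00182395 -0.00026003]
slot 83.19733 [-1.7585250e-04 -1.8446155e-05]
pin [-0.02964817  0.00397298  0.065     ] 82.36759365515152
slot 3.6831648 [-0.00021844  0.00033084]
slot 3.8413627 [-0.00029949  0.0008132 ]
pin [-0.00189847  0.03050329  0.065     ] 3.561394565376176
```

The top view gives the slot 3.7° short of line (0.065 rad), which is inside the 0.1 rad limit. Next I'll go down behind the tab.

```bash
python3 -m creep '[[[0,-0.03,0.055,0.007,0.013,-0.016],[0.08,0,0,0,0,0],[0.1,0,0,0,0,0],[0.1,0,0,0,0,0],[0.02,0,0,0,0,0],[0,0,0,0,0,0]]]' ; python3 -c "
from h import *
go(-.2075,0,.058,0)
p,d=imaging.camera('scene'); cv2.imwrite('pics/s9.png',cv2.resize(p[120:320,260:465],None,fx=3,fy=3))"
```

```text
time_s: 7.05
tool_pos: [0.4235, -0.1882, 0.0621]
eef_rot: [0.598, 0.384, -0.591, 0.382]
force: [0.2, -0.4, 0.1]
grip_width: 0.0004
turn frac [ 0.0145 -0.0064 -0.0027] deg [ 1.3 -0.6 -0.2]
stage tcp [-0.217  -0.0004  0.0621] n ang 1.3 shift frac [ 0.014  -0.0007 -0.0314] mm [ 4.2 -0.2 -9.4] F [-0.28 -0.37  0.14] w 0.0004 t 7.05
```

View pics/s9.png

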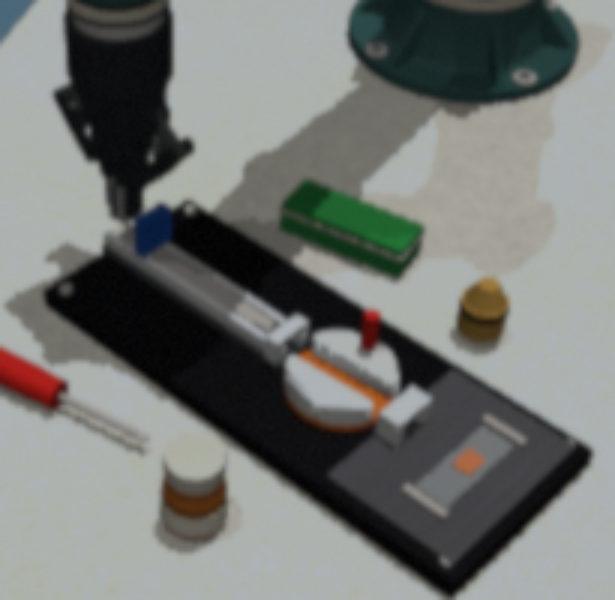

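```bash
python3 -m creep '[[[0.013,0,-0.02,0.014,-0.006,0],[0,0,-0.025,0,0,0],[0,0,-0.025,0,0,0],[0,0,-0.025,0,0,0],[0,0,-0.025,0,0,0],[0,0,-0.025,0,0,0]]]' ; python3 -c "
from h import *
go(-.074,0,.058,0)
p,d=imaging.camera('scene'); cv2.imwrite('pics/s10.png',cv2.resize(p[120:320,260:465],None,fx=3,fy=3))"
```

```text
time_s: 7.7
tool_pos: [0.4455, -0.1474, 0.0634]
eef_rot: [0.601, 0.373, -0.596, 0.38]
force: [-0.4, -1.2, -1.0]
grip_width: -0.0002
turn frac [ 0.0008 -0.0005 -0.0081] deg [ 0.1 -0.  -0.7]
stage tcp [-0.1707 -0.0026  0.0634] n ang 0.1 shift frac [ 0.0181 -0.0085 -0.3223] mm [  5.4  -2.6 -96.7] F [-1.27 -0.17 -1.02] w -0.0002 t 7.7
```

View pics/s10.png

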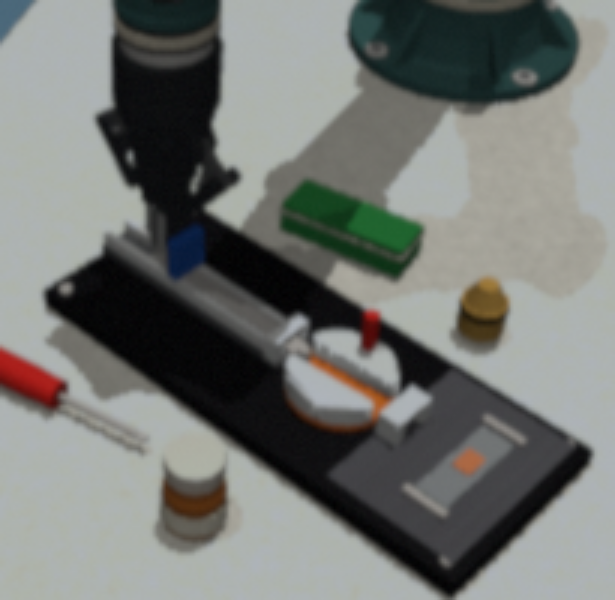

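The bar is moving and its nose, near (300,345), is entering the slot with little force. I'll keep pushing.

```bash
python3 -m creep '[[[0.012,-0.006,-0.025,0,0,-0.006],[0.003,-0.003,-0.025,0,0,0],[0.003,0,-0.025,0,0,0],[0.003,0,-0.025,0,0,0],[0.003,0,-0.025,0,0,0],[0.003,0,-0.025,0,0,0],[0.003,0,-0.025,0,0,0]]]' ; python3 -c "
from h import *
go(-.082,0,.058,0)
p,d=imaging.camera('scene'); cv2.imwrite('pics/s11.png',cv2.resize(p[120:320,260:465],None,fx=3,fy=3))"
```

```text
time_s: 8.45
tool_pos: [0.4677, -0.0962, 0.0541]
eef_rot: [0.599, 0.375, -0.598, 0.377]
force: [-1.8, -3.0, 3.4]
grip_width: -0.0002
turn frac [-0.0002  0.0003 -0.0026] deg [-0.   0.  -0.2]
stage tcp [-0.1149 -0.0004  0.0541] n ang -0.0 shift frac [-0.0132 -0.0012 -0.1097] mm [ -3.9  -0.4 -32.9] F [-3.46  0.34  3.4 ] w -0.0002 t 8.45
```

View pics/s11.png

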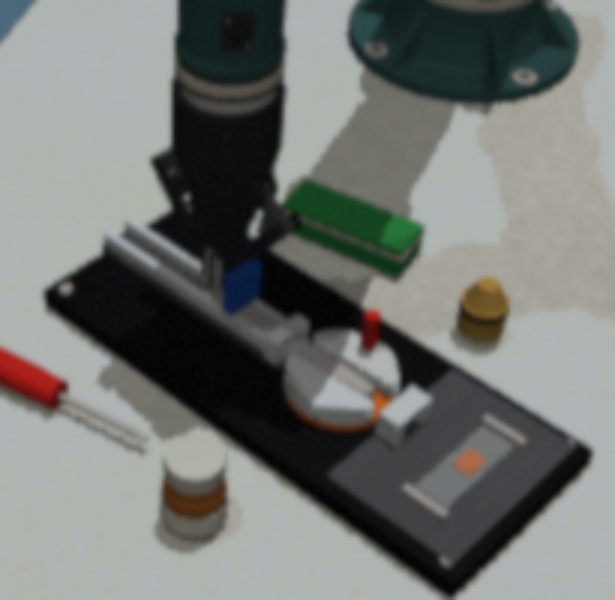

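```bash
python3 -m creep '[[[-0.012,0,-0.022,0,0,0],[0,0,-0.025,0,0,0],[0,0,-0.02,0,0,0],[0,0,-0.02,0,0,0],[0,0,0,0,0,0]]]' ; python3 -c "
from h import *
go(-.083,0,.058,0)
p,d=imaging.camera('scene'); cv2.imwrite('pics/s12.png',cv2.resize(p[150:300,260:465],None,fx=3.8,fy=3.8))"
```

```text
time_s: 9.0
tool_pos: [0.4809, -0.0665, 0.0574]
eef_rot: [0.599, 0.378, -0.597, 0.378]
force: [-0.4, 0.2, 0.2]
grip_width: -0.0002
turn frac [ 0.0032 -0.0014 -0.0014] deg [ 0.3 -0.1 -0.1]
stage tcp [-0.0824  0.0007  0.0574] n ang 0.3 shift frac [-0.0022  0.0022  0.002 ] mm [-0.6  0.7  0.6] F [-0.03  0.46  0.23] w -0.0002 t 9.0
```

View pics/s12.png

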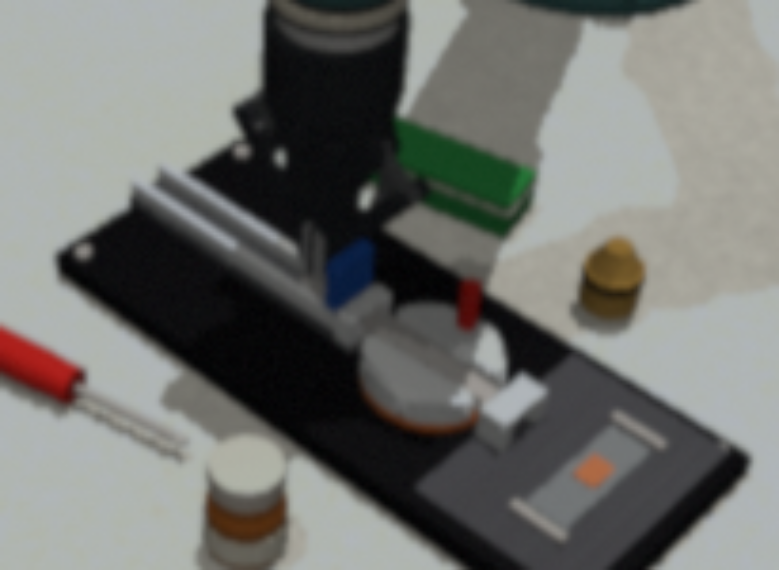

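```bash
for i in 1; do python3 -m creep '[[[0,0,-0.012,0,0,0],[0,0,-0.01,0,0,0]]]'; done; python3 -c "
from h import *
go(-.083,0,.058,0)"
```

```text
time_s: 9.25
tool_pos: [0.4818, -0.0642, 0.0574]
eef_rot: [-0.598, -0.375, 0.599, -0.378]
force: [-4.1, -10.0, 2.6]
grip_width: 0.0002
turn frac [ 0.0005  0.0013 -0.0014] deg [ 0.   0.1 -0.1]
stage tcp [-0.08    0.0008  0.0574] n ang 0.0 shift frac [-0.0019  0.0027  0.0101] mm [-0.6  0.8  3. ] F [-10.81  -0.66   2.65] w 0.0002 t 9.25
```

```bash
python3 -m creep '[[[0,0,-0.012,0,0,0],[0,0,-0.012,0,0,0]]]'; python3 -c "
from h import *
go(-.083,0,.058,0)"; python3 -m creep '[[[0,0,0.03,0,0,0],[0,0,0.05,0,0,0],[-0.12,0,0.03,0,0,0],[-0.15,0,0,0,0,0],[-0.1,0.05,0.15,0,0,0],[0,0.05,0.15,0,0,0],[0,0.05,0.15,0,0,0],[0,0.05,0.15,0,0,0],[0,0.05,0.15,0,0,0],[0,0,0,0,0,0]]]'
python3 -c "
from h import *
go(-.083,0,.058,0)
p,d=imaging.camera('scene'); cv2.imwrite('pics/s13.png',cv2.resize(p[150:300,260:465],None,fx=3.8,fy=3.8))
p,d=imaging.camera('top'); cv2.imwrite('pics/t13f.png',p);cv2.imwrite('pics/t13.png',cv2.resize(p[200:390,155:410],None,fx=3,fy=3))"
```

```text
time_s: 9.45
tool_pos: [0.4816, -0.0643, 0.0575]
eef_rot: [-0.598, -0.372, 0.602, -0.377]
force: [-2.8, -7.2, 1.8]
grip_width: -0.0005
turn frac [-0.0046  0.0061 -0.0015] deg [-0.4  0.5 -0.1]
stage tcp [-0.0802  0.001   0.0575] n ang -0.4 shift frac [-0.0015  0.0033  0.0095] mm [-0.5  1.   2.8] F [-7.73 -0.59  1.79] w -0.0005 t 9.45
time_s: 10.45
tool_pos: [0.4394, -0.3299, 0.172]
eef_rot: [-0.597, -0.374, 0.599, -0.381]
force: [-0.5, 1.0, 0.6]
grip_width: 0.0005
turn frac [ 0.0024  0.0053 -0.0045] deg [ 0.2  0.5 -0.4]
stage tcp [-0.3378 -0.0762  0.172 ] n ang 0.2 shift frac [ 0.371  -0.2534 -0.8534] mm [ 111.3  -76.  -256. ] F [0.68 0.84 0.57] w 0.0005 t 10.45
```

View pics/s13.png

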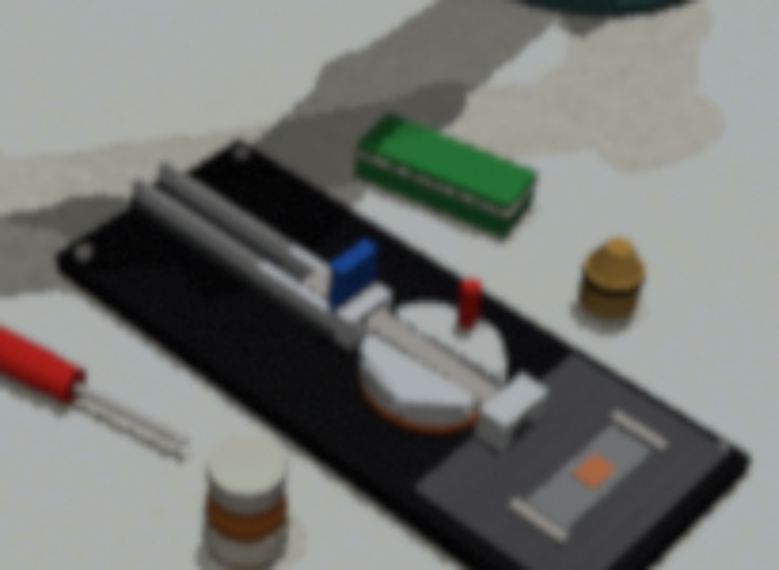

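View pics/t13.png

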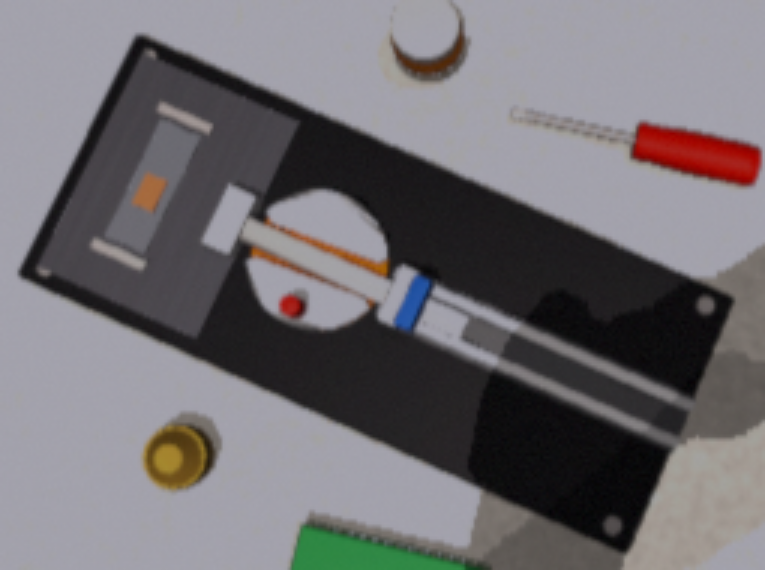

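```bash
python3 -c "
from h import *
p=cv2.imread('pics/t13f.png')
m=mask(p,(100,120,60),(130,255,255),(275,280,310,320)); ys,xs=np.where(m); r=ws(ray('top',xs.mean(),ys.mean(),.07)); print('tab ctr',r,'bar x',r[0]+.005)
m=mask(p,(0,120,60),(6,255,255),(235,270,300,315)); ys,xs=np.where(m); P=ws(ray('top',xs.mean(),ys.mean(),.065)); print('pin',np.degrees(np.arctan2(P[1],P[0]))-90)
p0=cv2.imread('pics/top0.png')
for n,b in dict(jar=(278,190,315,232),drv=(320,230,412,265),obj=(198,335,232,368)).items():
    x0,y0,x1,y1=b; r=cv2.matchTemplate(p[y0-5:y1+5,x0-5:x1+5],p0[y0:y1,x0:x1],cv2.TM_CCOEFF_NORMED); print(n,np.unravel_index(r.argmax(),r.shape),r.max())
o=manip.get_obs(); print(np.abs(o['dq']).max()); print(manip.hand_in())
"
```

```text
tab ctr [-0.0625676   0.00151508  0.07      ] bar x -0.05756760095077788
pin 3.371749071537508
jar (np.int64(5), np.int64(5)) 0.9994781
drv (np.int64(5), np.int64(5)) 0.9996105
obj (np.int64(5), np.int64(5)) 0.99968237
0.051104043834994256
the job is handed in; nothing more can be done
None
```

The stage is locked: the bar is fully home through the disc with its tab against the strap. I handed in at about 10.5 s of the 51 s, and the hand-in gave no verdict.

I pushed the red pin round by about 80° with the shut fingertips, then pushed the bar by its blue tab until it stopped against the strap at 8–11 N. After that I backed off and rose clear.

Last checks:
- **Bar:** its position is stage x ≈ -57.6 mm, against -58 mm for fully home. It lies in the guide with its nose at the eye.
- **Disc:** the slot is about 3.4° (0.06 rad) short of exact line, which is within the limit. Before the bar went in, the scene view disagreed on the disc angle (slot +3.0°, pin -4.4°), so I relied on the top view (+3.7°).
- **Jar, screwdriver and objective:** none had moved in the top view. I checked the slide box only by eye, and it looked unmoved.
- **Arm:** it was clear of everything, about 0.27 m from the tab. Its joints still showed up to 0.05 rad/s as I handed in.

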